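# Ready the paper trimmer for a blade change

### The job

Get the paper trimmer ready for a blade change: first twist the black retract key clockwise (seen from above) all the way to its stop and let it spring back by itself. Then pinch the cutter carriage by its upright grip and slide it along the rail until you feel it click into the notch of the steel detent clip, without running past it, and finish while still holding it there in the fingers. Leave the cup, glue bottle, jar and eraser where they are.

Things in the scene. Friction and masses are not known exactly. Their poses are not given: they have to be found in the camera images.
- trimmer: Trimmer, fixed: grey board 240 (x) x 420 (y) x 16 mm; origin under its centre, on the table. An aluminium rail (24 mm wide, top at height 36 mm) runs along its y at x = +50 mm between black end blocks (40 x 24 mm, to height 48 mm) at y = -190 and +190 mm. A grey key housing (82 x 82 mm, top at height 36 mm) stands at x = -70, y = -145 mm. All heights are above the table.
- key (a joint): Angle of the black retract key: 0 at rest, grows clockwise seen from above, stop at 1.1 rad. A spring (0.045 N m at rest, 0.145 N m at the stop) turns it back to 0 when let go.
- key_grip (a point): Point on the key's vertical axis at the height to grip, 67 mm above the table. The key is a 44 mm disc, 8 mm thick, on the housing, with an upright bar 42 x 14 mm on it, its top at height 74 mm; at rest the bar's long side lies along the trimmer's x. The axes turn with the key.
- carriage: Cutter carriage on the rail: black block 46 (x) x 56 (y) mm, from height 40 to 62 mm, a round steel blade cover on its +x side, a grey upright grip on top. Origin at the block's middle on the rail's top, height 36 mm; axes as the trimmer's. Slides only along y, from y = -110 to +110 mm in the trimmer's frame; starts near -y. Rubs with about 1.5 N. A sprung ball under its middle meets the clip.
- carriage_grip (a point): Middle of the carriage's upright grip, which is 18 (x) x 36 (y) mm with its top at height 102 mm; this point is 48 mm above the carriage's origin (height 84 mm): a pinch point for the TCP from above.
- notch: Steel detent clip fixed on the rail, farther along +y than the carriage starts: plate 26 x 26 mm with two ridges across the rail and a pointer tab 8 mm wide reaching 52 mm from the rail's middle towards the trimmer's -x. Origin on the rail's top (height 36 mm) midway between the ridges; axes as the trimmer's. The carriage is in the notch when its origin is at this origin.
- pencil_cup: Bystander: teal plastic cup, 80 mm wide at the rim and 105 mm high, with pencils to 170 mm; origin under its middle.
- glue: Bystander: white glue bottle with a cap, 34 mm wide, 120 mm high; origin under its middle.
- bead_jar: Bystander: jar of beads, 76 mm wide, 75 mm high; origin under its middle.
- eraser: Bystander: white eraser 22 x 48 x 13 mm lying on the trimmer's board; origin under its middle.
- notch_mid (a point): The same point as the clip's origin. The ridges' crests lie 5 mm before and after it. Sliding in, the ball meets the first ridge 10 mm before the notch; climbing it takes about 6 N, then the carriage is drawn in over the last 5 mm and stops there; pushing on out of the notch takes about 6 N again. Nothing else on the rail resists but the steady rubbing.

How it is judged:
By the outcome, as a careful person would: the job done as asked, in the order asked, and still so for the second after the job is handed in, while the arm keeps its last pose, push and grip.
It also fails if it takes over 61 s, if anything falls off the work surface, if the arm or the gripper's body presses on something with over 40 N, if the wrist force passes 120 N, or if a joint passes its speed limit or range.

### The arm

A 6-joint arm with a two-finger parallel gripper is mounted at the origin on the work surface. World frame = base frame: x ahead of the robot, y to its left, z up, the work surface at z = 0. Lengths are in m, angles in rad, forces in N, time in s.
With the tool pointing down it reaches from about 0.35 to 0.975 m from the base axis. Payload 4.9 kg.
Tool frame: the origin (TCP) lies between the finger pads, 19 mm behind the fingertips; this is the grasp point; z points along the fingers, x is the direction in which the jaws open and shut, and the axes are right-handed (so a half turn about z gives the same grasp; the last joint's range is limited). The gripper opens to 85 mm and grips with 20 to 120 N. Pads are 22 mm wide; open, the fingers measure 114 mm over their backs; the gripper's body (76 mm by 85 mm) begins 54 mm behind the grasp point. The pads swing forward as they close: fully open they stand 13 mm farther back than shut.
Start: joints at [1.032, 0.053, 1.613, -0, 1.476, -0.119], TCP at [0.255, 0.571, 0.25] pointing down, gripper open.
Joint ranges: [-3.01, 3.01], [-1.01, 2.22], [0.06, 2.58], [-1.02, 4.17], [0.09, 2.62], [-3.14, 3.14]. Speed limits (rad/s): [2.57, 2.57, 3.14, 3.14, 3.14, 3.14].

### API

Orientations are given as a unit quaternion [w, x, y, z].
In Python, from plant import manip, imaging gives the robot as it stands.
- The arm moves only by the shell command python3 -m pendant 'ROWS'. ROWS is JSON, a list that holds one entry, the list of rows, each a list of 7 numbers: the turn, a rotation vector about the world's x, y, z in units of pi rad (1.0 is pi rad), then the shift along the world's x, y, z in units of 250 mm (1.0 is 250 mm), then the opening, from 0 (shut) to 1 (fully open). In form: [[[ax, ay, az, tx, ty, tz, claw], ...]]. A call has 1 to 20 rows; each row shifts and turns the commanded pose from where the row before left it; what a row does not reach is not made up. A row lasts 1/8 s, in which the tool goes at most 62.5 mm and 10.7 degrees, less where a joint would pass 70% of its speed; a pose out of reach is approached as far as the arm can. A call with a number of a shift or a turn outside -1 to 1 is refused whole. A call with a gripper value outside its range is refused whole. The fingers move at their own pace and stop on an object; the grip force is fixed at half the most. Time passes only in rows, so rows that do not move let the fingers close. It gives the time, the measured TCP pose, the force and the opening at its end, in the units of the state.
- manip.state(): the state, without advancing time (a new reading comes with each control period).
- imaging.grab_frame(name): name is "side" or "top" or "wrist"; returns a dict with "frame" (480x640x3 uint8, blue, green, red), "mtx" (3x3 intrinsics, pixels), "world_to_cam" (4x4, takes a point from world to camera coordinates). Camera axes: x right, y down, z forward; pixel columns grow to the right and rows downward; lengths in m; the calibration is good to about 2 mm. A picture is of the moment at which its call begins. There is no depth.
- manip.job_done(): hands the job in, once; it reports no verdict.
The state is a dict: "time": time; "joint_pos": joint angles; "joint_vel": joint speeds; "joint_efforts": joint torques, N m; "tool_pos": TCP position; "tool_rot": TCP orientation; "contact_force": force on the tool from outside, world axes, zero at the start; "ft_torque": the same for the moment, N m; "gripper_width": opening from 0.0 (shut) to 1.0 (fully open).
Only numpy, scipy, OpenCV 4.12 (cv2) and the standard library are available. Lean on these libraries where they do the work, as an engineer would, in place of code of your own. Each camera call takes 0.05 s, during which the arm holds its last target. There are 200 camera calls.

## Working session

There is one attempt and no reset: what is moved stays moved. The work goes in short steps, Python scripts to look and compute and a shell command to move; the robot and the scene stay as the last step left them, time stands still between calls to the robot, and variables do not carry over. Pictures are saved under pics/ and viewed, about 8 in all and at most 12, crops included, and the job is handed in when it is done.

```bash
mkdir -p pics
cat > h.py <<'E'
from plant import manip, imaging
import numpy as np, cv2
def grab(n,f=None):
    d=imaging.grab_frame(n)
    if f: cv2.imwrite('pics/'+f,d['frame'])
    return d
def ray(d,uv,z):
    K=np.array(d['mtx']);T=np.array(d['world_to_cam']);R=T[:3,:3];c=-R.T@T[:3,3]
    r=R.T@np.linalg.inv(K)@np.array([uv[0],uv[1],1.]);return c+r*(z-c[2])/r[2]
def proj(d,p):
    K=np.array(d['mtx']);T=np.array(d['world_to_cam']);q=K@(T[:3,:3]@np.array(p)+T[:3,3]);return q[:2]/q[2]
E
python3 - <<'E'
from h import *
import pickle
D={n:grab(n,n+'0.png') for n in('top','side')}
pickle.dump(D,open('d0.pkl','wb'))
for n,d in D.items():
    T=np.array(d['world_to_cam']);print(n,-T[:3,:3].T@T[:3,3])
print(manip.state())
E
```

```text
top [0.54320285 0.01689586 0.95552855]
side [ 0.27042748 -0.33170706  0.70645696]
{'time': 0.1, 'joint_pos': array([ 1.03198769e+00,  5.33090532e-02,  1.61415706e+00, -2.01426711e-05,
        1.47599679e+00, -1.18962636e-01]), 'joint_vel': array([-0.00047598, -0.00025704, -0.00318716, -0.00216839, -0.00261666,
        0.00177698]), 'joint_efforts': array([-1.41254850e-04, -3.94907427e+01, -3.71361959e+01, -1.46210514e-04,
        3.93778275e-03,  2.17197208e-05]), 'tool_pos': array([0.25447228, 0.57027033, 0.24887441]), 'tool_rot': array([ 4.21220541e-04,  8.38932907e-01,  5.44234052e-01, -8.34943925e-04]), 'contact_force': array([ 0.65031285, -0.04746791,  0.61841953]), 'ft_torque': array([ 0.00760305,  0.00437241, -0.02013292]), 'gripper_width': 1.006177071674165}
```

View pics/top0.png

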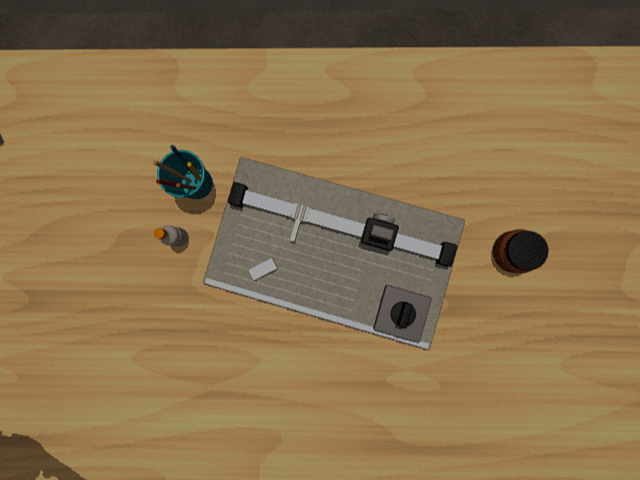

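View pics/side0.png

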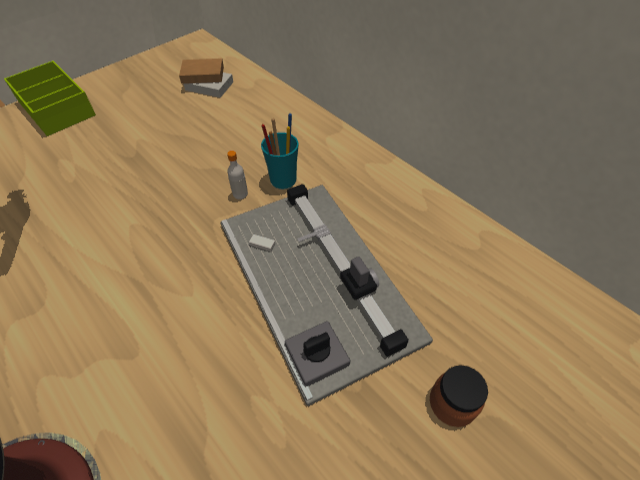

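Top view: board corners are near (241,157), (464,218), (429,349) and (205,284). The end blocks are at (238,194) and (448,254), the clip tab runs from (301,207) to (293,241), the carriage is at (380,233) and the key at (403,315). The side view agrees.

```bash
cat > m.py <<'E'
from h import *
import pickle
D=pickle.load(open('d0.pkl','rb'));d=D['top']
im=d['frame'];
# end blocks / key: dark mask centroid
c=[ray(d,p,.016)[:2] for p in[(241,157),(464,218),(429,349),(205,284)]]
ctr=np.mean(c,0);print('board',ctr,[np.linalg.norm(c[i]-c[(i+1)%4]) for i in range(4)])
yv=(c[0]-c[1]+c[3]-c[2]);a=np.arctan2(-yv[0],yv[1]);print('yaw',a)
b1=ray(d,(238,194),.048)[:2];b2=ray(d,(448,254),.048)[:2];e=b1-b2
print('blocks',b1,b2,np.linalg.norm(e),'yaw',np.arctan2(-e[0],e[1]))
def W(x,y,a=a,o=ctr):return o+np.array([x*np.cos(a)-y*np.sin(a),x*np.sin(a)+y*np.cos(a)])
def L(p,a=a,o=ctr):
    q=p-o;return np.array([q[0]*np.cos(a)+q[1]*np.sin(a),-q[0]*np.sin(a)+q[1]*np.cos(a)])
print('key pred',W(-.07,-.145),'seen',ray(d,(403,315),.06)[:2])
print('blocks loc',L(b1),L(b2))
print('tab loc',L(ray(d,(301,207),.038)[:2]),L(ray(d,(293,241),.038)[:2]))
print('carr loc',L(ray(d,(380,233),.1)[:2]),W(.05,L(ray(d,(380,233),.1)[:2])[1]))
E
python3 m.py
python3 - <<'E'
import cv2,pickle
D=pickle.load(open('d0.pkl','rb'));
print(cv2.imwrite('pics/crop.png',cv2.resize(D['top']['frame'][140:360,195:475],None,fx=2.7,fy=2.7,interpolation=cv2.INTER_CUBIC)))
E
```

```text
board [0.57102713 0.01463879] [np.float64(0.4135015560539869), np.float64(0.23875622000788174), np.float64(0.41242755597266184), np.float64(0.23775455648186716)]
yaw -0.26645101363965235
blocks [0.66846438 0.18186714] [ 0.56710289 -0.18029226] 0.37607656954754576 yaw -0.2728982205850458
key pred [ 0.46531747 -0.10681272] seen [ 0.46382421 -0.10237502]
blocks loc [0.04996604 0.18698325] [ 0.04754141 -0.1890855 ]
tab loc [0.05853019 0.07573627] [-0.00259049  0.07288026]
carr loc [ 0.04643246 -0.06471903] [ 0.60222157 -0.06096187]
True
```

View pics/crop.png

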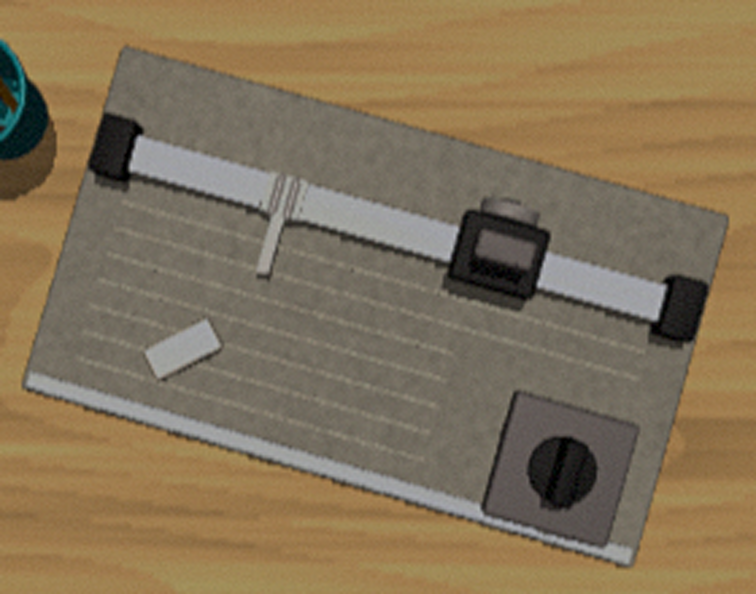

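```bash
R='[[[0,0,0.0032,0.056,-0.18,0,1],[0,0,0.0032,0.056,-0.18,0,1],[0,0,0.0032,0.056,-0.18,0,1],[0,0,0.0032,0.056,-0.18,0,1],[0,0,0.0032,0.056,-0.18,0,1],[0,0,0.0032,0.056,-0.18,0,1],[0,0,0.0032,0.056,-0.18,0,1],[0,0,0.0032,0.056,-0.18,0,1],[0,0,0.0032,0.056,-0.18,0,1],[0,0,0.0032,0.056,-0.18,0,1],[0,0,0.0032,0.056,-0.18,0,1],[0,0,0.0032,0.056,-0.18,0,1],[0,0,0.0032,0.056,-0.18,0,1],[0,0,0.0032,0.056,-0.18,0,1],[0,0,0.0032,0.056,-0.18,0,1],[0,0,0,0,0,-0.1,1],[0,0,0,0,0,0,1],[0,0,0,0,0,0,1]]]'; echo "typed on the command line below"
```

```text
typed on the command line below
```

```bash
python3 -m pendant '[[[0,0,0.0032,0.056,-0.18,0,1],[0,0,0.0032,0.056,-0.18,0,1],[0,0,0.0032,0.056,-0.18,0,1],[0,0,0.0032,0.056,-0.18,0,1],[0,0,0.0032,0.056,-0.18,0,1],[0,0,0.0032,0.056,-0.18,0,1],[0,0,0.0032,0.056,-0.18,0,1],[0,0,0.0032,0.056,-0.18,0,1],[0,0,0.0032,0.056,-0.18,0,1],[0,0,0.0032,0.056,-0.18,0,1],[0,0,0.0032,0.056,-0.18,0,1],[0,0,0.0032,0.056,-0.18,0,1],[0,0,0.0032,0.056,-0.18,0,1],[0,0,0.0032,0.056,-0.18,0,1],[0,0,0.0032,0.056,-0.18,0,1],[0,0,0,0,0,0,1],[0,0,0,0,0,0,1]]]' && python3 -c "
from h import *
import pickle
d=grab('wrist','w1.png');pickle.dump(d,open('w1.pkl','wb'));s=manip.state();print(s['tool_pos'],s['tool_rot'])"
```

```text
time: 2.22
tool_pos: [0.4643, -0.1039, 0.2495]
tool_rot: [-0.001, 0.796, 0.606, -0.0]
contact_force: [0.3, 0.3, -0.2]
gripper_width: 1.001
[ 0.46437643 -0.10349662  0.24961012] [-4.53505827e-04  7.95351785e-01  6.06147938e-01 -9.43173007e-05]
```

View pics/w1.png

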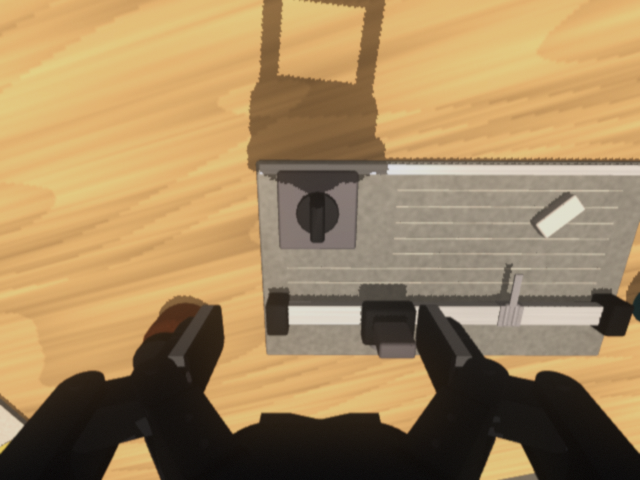

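Wrist view: the key disc is centred near (318,213), its housing spans (279,171) to (356,248), the clip tab tip is near (516,275), and the end blocks are at (278,313) and (612,315).

Run:
```python
exec(open('m.py').read().split('print(\'key')[0])
w=pickle.load(open('w1.pkl','rb'));f=lambda u,v,z:ray(w,(u,v),z)[:2]
g=cv2.cvtColor(w['frame'],6)
m=((g[180:245,285:350]<60)*255).astype('uint8');mo=cv2.moments(m,True)
print('disc px',mo['m10']/mo['m00']+285,mo['m01']/mo['m00']+180)
print('housing',np.mean([f(279,171,.036),f(356.5,171,.036),f(355.5,248,.036),f(280,248,.036)],0))
print('disc',f(318,213,.044))
for uv in[(318,196),(318,241)]:print('bar end',f(*uv,.074))
e=f(356.5,171,.036)-f(279,171,.036);print('yaw',np.arctan2(-e[0],e[1]),np.linalg.norm(e))
e=f(550,316,.036)-f(290,315,.036);print('rail yaw',np.arctan2(-e[0],e[1]))
k=np.mean([f(279,171,.036),f(356.5,171,.036),f(355.5,248,.036),f(280,248,.036)],0)
for uv in[(517,276),(508,316)]:
  q=f(*uv,.038)-k;a=-.27;print('clip rel key loc',q[0]*np.cos(a)+q[1]*np.sin(a),-q[0]*np.sin(a)+q[1]*np.cos(a))
# side view key disc
d=D['side'];print('side key',ray(d,(317,350),.044))
```

```text
board [0.57102713 0.01463879] [np.float64(0.4135015560539869), np.float64(0.23875622000788174), np.float64(0.41242755597266184), np.float64(0.23775455648186716)]
yaw -0.26645101363965235
blocks [0.66846438 0.18186714] [ 0.56710289 -0.18029226] 0.37607656954754576 yaw -0.2728982205850458
disc px 317.3304582210243 208.29973045822103
housing [ 0.461743   -0.10554639]
disc [ 0.46207595 -0.10535472]
bar end [ 0.44010987 -0.09917607]
bar end [ 0.48100242 -0.11050597]
yaw -0.26901643806970693 0.0764217190825411
rail yaw -0.2740239642113552
clip rel key loc 0.07163988973746419 0.21626468804582608
clip rel key loc 0.12099732905694593 0.21520267358755163
side key [ 0.46136456 -0.10781494  0.044     ]
```

```bash
python3 -m pendant '[[[0,0,0,-0.0096,-0.008,-0.12,1],[0,0,0,0,0,-0.12,1],[0,0,0,0,0,-0.12,1],[0,0,0,0,0,-0.12,1],[0,0,0,0,0,-0.12,1],[0,0,0,0,0,-0.09,1],[0,0,0,0,0,-0.04,1],[0,0,0,0,0,0,1],[0,0,0,0,0,0,0],[0,0,0,0,0,0,0],[0,0,0,0,0,0,0],[0,0,0,0,0,0,0],[0,0,0,0,0,0,0],[0,0,0,0,0,0,0],[0,0,0,0,0,0,0],[0,0,0,0,0,0,0]]]' && python3 -c "
from h import *
s=manip.state();print(s['tool_pos'],s['tool_rot'],s['ft_torque'],s['contact_force'])"
```

```text
time: 4.28
tool_pos: [0.4627, -0.106, 0.068]
tool_rot: [-0.0, 0.796, 0.606, 0.0]
contact_force: [-0.8, 3.9, 5.2]
gripper_width: 0.151
[ 0.46265305 -0.10600491  0.0680407 ] [-1.46940971e-04  7.95598725e-01  6.05823796e-01  4.18983014e-04] [ 0.62437182  0.25278398 -0.11624112] [-0.77819223  3.86069611  5.18507477]
```

```bash
python3 -m pendant '[[[0,0,-0.028,0,0,0,0],[0,0,-0.028,0,0,0,0],[0,0,-0.028,0,0,0,0],[0,0,-0.028,0,0,0,0],[0,0,-0.028,0,0,0,0],[0,0,-0.028,0,0,0,0],[0,0,-0.028,0,0,0,0],[0,0,-0.028,0,0,0,0],[0,0,-0.028,0,0,0,0],[0,0,-0.028,0,0,0,0],[0,0,-0.028,0,0,0,0],[0,0,-0.028,0,0,0,0],[0,0,0,0,0,0,0]]]' && python3 -c "
from h import *
s=manip.state();print(s['tool_pos'],s['tool_rot'],s['ft_torque'],s['contact_force'])
q=s['tool_rot'];print(2*np.arctan2(q[2],q[1])-1.302)"
```

```text
time: 5.9
tool_pos: [0.4631, -0.1055, 0.068]
tool_rot: [-0.001, 0.992, 0.123, 0.001]
contact_force: [1.0, 6.8, 4.6]
gripper_width: 0.15
[ 0.46310949 -0.10551096  0.06804554] [-7.60533326e-04  9.92432063e-01  1.22788549e-01  9.97446797e-04] [ 0.92395898 -0.16109776  0.16388455] [1.01112921 6.83866663 4.58897309]
-1.055801387553767
```

```bash
python3 -m pendant '[[[0,0,-0.008,0,0,0,0],[0,0,-0.008,0,0,0,0],[0,0,0,0,0,0,0]]]' && python3 -c "
from h import *
s=manip.state();q=s['tool_rot'];print(2*np.arctan2(q[2],q[1])-1.302,s['ft_torque'])" && python3 -m pendant '[[[0,0,-0.008,0,0,0,0],[0,0,-0.008,0,0,0,0],[0,0,-0.008,0,0,0,0],[0,0,0,0,0,0,0]]]' && python3 -c "
from h import *
s=manip.state();q=s['tool_rot'];print(2*np.arctan2(q[2],q[1])-1.302,s['ft_torque'])"
```

```text
time: 6.28
tool_pos: [0.4632, -0.1055, 0.0681]
tool_rot: [-0.001, 0.995, 0.098, 0.001]
contact_force: [1.8, 6.3, 5.1]
gripper_width: 0.152
-1.1056342035838074 [ 0.95906146 -0.16885196  0.11146359]
time: 6.78
tool_pos: [0.4631, -0.1055, 0.0681]
tool_rot: [-0.0, 0.998, 0.064, 0.001]
contact_force: [2.1, 6.0, 4.3]
gripper_width: 0.152
-1.1744304714867049 [ 1.08820908 -0.17740346  2.07000324]
```

```bash
python3 -m pendant '[[[0,0,0,0,0,0,1],[0,0,0,0,0,0,1],[0,0,0,0,0,0,1],[0,0,0,0,0,0,1],[0,0,0,0,0,0,1],[0,0,0,0,0,0,1],[0,0,0,0,0,0,1],[0,0,0,0,0,0,1],[0,0,0,0,0,0.1,1],[0,0,0,0,0,0.15,1],[0,0,0,0,0,0.2,1],[0,0,0,0,0,0.15,1],[0,0,0,0,0,0,1]]]' && python3 -c "
from h import *
import pickle
d=grab('wrist');pickle.dump(d,open('w2.pkl','wb'));cv2.imwrite('pics/w2.png',d['frame']);s=manip.state();print(s['tool_pos'],s['contact_force'],s['joint_pos'])"
```

```text
time: 8.4
tool_pos: [0.4643, -0.1071, 0.2219]
tool_rot: [0.002, 0.998, 0.06, 0.004]
contact_force: [0.3, 0.6, -0.3]
gripper_width: 0.998
[ 0.46315437 -0.10658168  0.21923539] [-0.22110441 -0.19297963 -1.30684729] [-3.82943089e-01 -3.00817977e-01  1.98689446e+00 -1.27553433e-05
  1.45194598e+00 -5.03572512e-01]
```

View pics/w2.png

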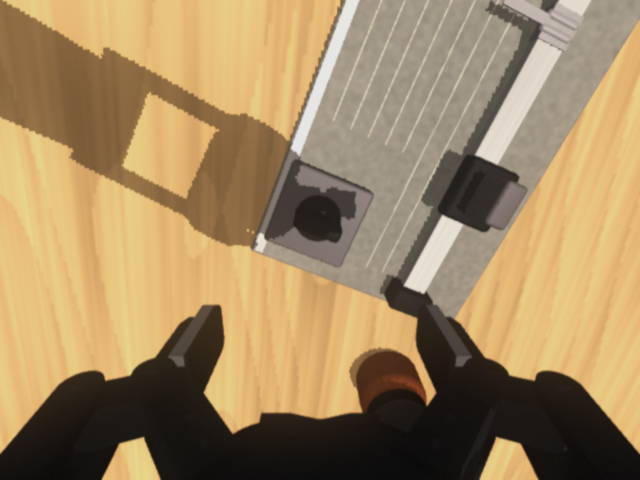

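Key is back at rest: its bar is parallel to the housing edge, pointing from (318,215) to (335,235). Next is the carriage at about (0.599,-0.061).

```bash
python3 -m pendant '[[[0,0,0.0376,0.0546,0.0182,0,1],[0,0,0.0376,0.0546,0.0182,0,1],[0,0,0.0376,0.0546,0.0182,0,1],[0,0,0.0376,0.0546,0.0182,0,1],[0,0,0.0376,0.0546,0.0182,0,1],[0,0,0.0376,0.0546,0.0182,0,1],[0,0,0.0376,0.0546,0.0182,0,1],[0,0,0.0376,0.0546,0.0182,0,1],[0,0,0.0376,0.0546,0.0182,0,1],[0,0,0.0376,0.0546,0.0182,0,1],[0,0,0,0,0,0,1],[0,0,0,0,0,0,1]]]' && python3 -c "
from h import *
import pickle
d=grab('wrist');pickle.dump(d,open('w3.pkl','wb'));cv2.imwrite('pics/w3.png',d['frame']);s=manip.state();q=s['tool_rot'];print(s['tool_pos'],2*np.arctan2(q[2],q[1]))"
```

```text
time: 9.95
tool_pos: [0.5979, -0.0608, 0.216]
tool_rot: [-0.001, 0.796, 0.605, -0.001]
contact_force: [0.0, 0.3, 0.7]
gripper_width: 0.998
[ 0.59800179 -0.06083453  0.21644791] 1.3002934389479581
```

View pics/w3.png

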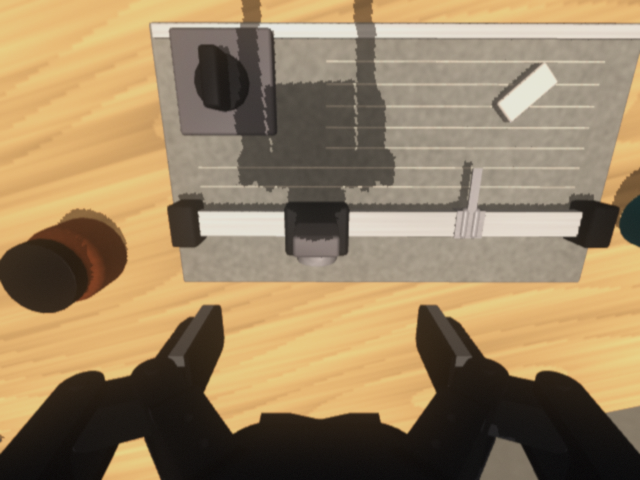

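```bash
cat > c.py <<'E'
from h import *
import pickle
k=np.array([.462,-.1055]);a=-.272;R=np.array([[np.cos(a),-np.sin(a)],[np.sin(a),np.cos(a)]]);o=k-R@[-.07,-.145]
E
python3 - <<'E'
from c import *
w=pickle.load(open('w3.pkl','rb'));f=lambda u,v,z:R.T@(ray(w,(u,v),z)[:2]-o)
g=w['frame']
v=cv2.resize(g[150:270,430:520],None,fx=6,fy=6,interpolation=cv2.INTER_CUBIC);cv2.imwrite('pics/clip.png',v)
print('carr',f(316.5,203,.062),f(316.5,256,.062),'grip top',f(317,247,.102))
print('clip',f(469,224,.038),'tab',f(475,170,.037))
print('blocks',f(187,222,.048),f(593,223,.048))
print('grip world',o+R@[.05,f(316.5,203,.062)[1]],'rail ends',f(200,224,.036),f(582,224,.036))
E
```

```text
carr [ 0.02593845 -0.06860135] [ 0.07331971 -0.06864737] grip top [ 0.05097596 -0.06793146]
clip [0.05046894 0.0726587 ] tab [0.00126026 0.07148496]
blocks [ 0.0463121 -0.1846126] [0.04662274 0.17908491]
grip world [ 0.5981134  -0.06414912] rail ends [ 0.05143937 -0.17758229] [0.05083667 0.17915313]
```

View pics/clip.png

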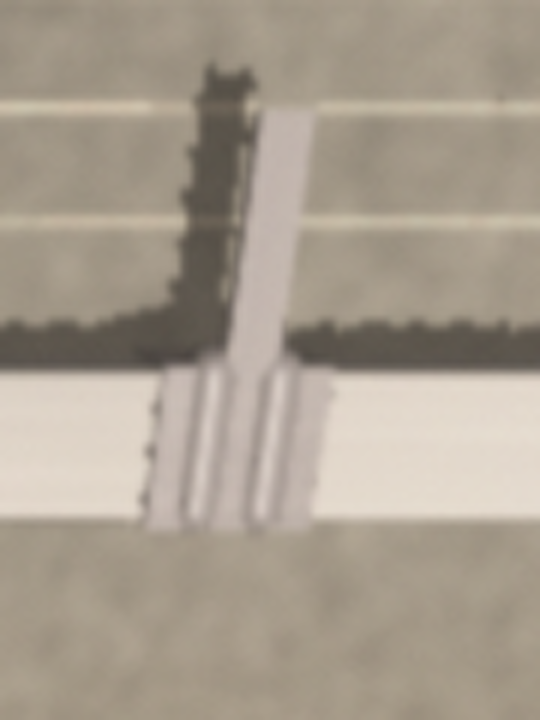

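Clip centre is at (470,224), so the notch is at trimmer y ≈ 0.073 and the carriage at ≈ -0.068. The travel is about 141 mm.

```bash
python3 -m pendant '[[[0,0,0,0,-0.013,-0.1,1],[0,0,0,0,0,-0.12,1],[0,0,0,0,0,-0.12,1],[0,0,0,0,0,-0.12,1],[0,0,0,0,0,-0.06,1],[0,0,0,0,0,0,1],[0,0,0,0,0,0,0],[0,0,0,0,0,0,0],[0,0,0,0,0,0,0],[0,0,0,0,0,0,0],[0,0,0,0,0,0,0],[0,0,0,0,0,0,0],[0,0,0,0,0,0,0]]]' && python3 -c "
from c import *
s=manip.state();print(s['tool_pos'],R.T@(s['tool_pos'][:2]-o),R.T@s['contact_force'][:2],s['contact_force'])"
```

```text
time: 11.62
tool_pos: [0.5996, -0.0642, 0.0889]
tool_rot: [0.001, 0.796, 0.606, 0.001]
contact_force: [-1.3, 0.2, 6.1]
gripper_width: 0.409
[ 0.59956015 -0.06415722  0.0888958 ] [ 0.05139573 -0.06822047] [-1.31245487 -0.16172148] [-1.30765097  0.19682621  6.12744951]
```

```bash
python3 -m pendant '[[[0,0,0,0.01075,0.0385,0,0],[0,0,0,0.01075,0.0385,0,0],[0,0,0,0.01075,0.0385,0,0],[0,0,0,0.01075,0.0385,0,0],[0,0,0,0.01075,0.0385,0,0],[0,0,0,0.01075,0.0385,0,0],[0,0,0,0.01075,0.0385,0,0],[0,0,0,0.01075,0.0385,0,0],[0,0,0,0.01075,0.0385,0,0],[0,0,0,0.01075,0.0385,0,0],[0,0,0,0.01075,0.0385,0,0],[0,0,0,0.00537,0.01926,0,0],[0,0,0,0.00537,0.01926,0,0],[0,0,0,0,0,0,0]]]'
cat > s.py <<'E'
from c import *
s=manip.state();print('LOC',R.T@(s['tool_pos'][:2]-o),s['tool_pos'][2],'F',R.T@s['contact_force'][:2],s['contact_force'][2],s['time'])
E
python3 s.py
```

```text
time: 13.38
tool_pos: [0.6319, 0.0518, 0.0889]
tool_rot: [0.001, 0.795, 0.606, 0.001]
contact_force: [0.2, 1.0, 5.9]
gripper_width: 0.412
LOC [0.05142737 0.05220454] 0.0888693526901358 F [-0.05736228  1.05305333] 5.8841879061344615 13.375
```

```bash
M='tail -n0'; 
python3 -m pendant '[[[0,0,0,0.00215,0.0077,0,0],[0,0,0,0.00215,0.0077,0,0],[0,0,0,0.00215,0.0077,0,0]]]' >/dev/null; python3 s.py
python3 -m pendant '[[[0,0,0,0.00215,0.0077,0,0]]]' >/dev/null; python3 s.py
python3 -m pendant '[[[0,0,0,0.001075,0.00385,0,0]]]' >/dev/null; python3 s.py
python3 -m pendant '[[[0,0,0,0.001075,0.00385,0,0]]]' >/dev/null; python3 s.py
python3 -m pendant '[[[0,0,0,0.001075,0.00385,0,0]]]' >/dev/null; python3 s.py
python3 -m pendant '[[[0,0,0,0.001075,0.00385,0,0]]]' >/dev/null; python3 s.py
python3 -m pendant '[[[0,0,0,0.001075,0.00385,0,0]]]' >/dev/null; python3 s.py
python3 -m pendant '[[[0,0,0,0.001075,0.00385,0,0]]]' >/dev/null; python3 s.py
```

```text
LOC [0.05147197 0.05754362] 0.08891835207036972 F [-1.17036064 -1.13490032] 6.183525024452401 13.75
LOC [0.05146347 0.05952519] 0.0888833547644137 F [-0.84237013 -1.38377123] 5.652662706791631 13.875
LOC [0.05147672 0.06057461] 0.0889217261912939 F [-0.69907741 -1.6977274 ] 4.819353111687166 14.0
LOC [0.05144793 0.06153346] 0.08889672552277011 F [-1.48338775 -1.28648344] 5.335559722586214 14.125
LOC [0.05147115 0.06251985] 0.08890454552094865 F [-0.94092541 -0.40654344] 5.956136327722583 14.25
LOC [0.05146544 0.06351508] 0.08887832532365164 F [-1.70647634 -1.3678442 ] 5.355353020442035 14.375
LOC [0.05148175 0.06444512] 0.0888970093040965 F [-0.85524868 -2.19973365] 5.88282069043852 14.5
LOC [0.05149668 0.06500819] 0.08894800309956238 F [-1.500996   -4.15981608] 6.242152579388631 14.625
```

```bash
python3 -m pendant '[[[0,0,0,0.001075,0.00385,0,0]]]' >/dev/null; python3 s.py
python3 -m pendant '[[[0,0,0,0.001075,0.00385,0,0]]]' >/dev/null; python3 s.py
python3 -m pendant '[[[0,0,0,0.001075,0.00385,0,0]]]' >/dev/null; python3 s.py
python3 -m pendant '[[[0,0,0,0.001075,0.00385,0,0]]]' >/dev/null; python3 s.py
python3 -m pendant '[[[0,0,0,0.001075,0.00385,0,0]]]' >/dev/null; python3 s.py
python3 -m pendant '[[[0,0,0,0.001075,0.00385,0,0]]]' >/dev/null; python3 s.py
```

```text
LOC [0.05150709 0.0654195 ] 0.08893489517374675 F [-2.84573122 -6.33788389] 7.384638504052415 14.75
LOC [0.0514954  0.06595261] 0.08893981160878836 F [-1.92220775 -7.03530298] 7.076562306683525 14.875
LOC [0.05153143 0.06717421] 0.08896168865489473 F [-1.34672465 -6.25019331] 7.129205280318664 15.0
LOC [0.05150427 0.06864728] 0.08894619073899457 F [-2.10844168 -4.19703277] 6.711755935695413 15.125
LOC [0.05147017 0.07009677] 0.08893920403178124 F [-1.93877923 -1.15635419] 5.4897539559858695 15.25
LOC [0.0514472  0.07156244] 0.08891245937312361 F [-1.32782724  0.18380877] 5.3922920139123995 15.375
```

```bash
python3 -m pendant '[[[0,0,0,0.0005,0.0019,0,0]]]' >/dev/null; python3 s.py
python3 -m pendant '[[[0,0,0,0.0005,0.0019,0,0]]]' >/dev/null; python3 s.py
python3 -m pendant '[[[0,0,0,0.0005,0.0019,0,0]]]' >/dev/null; python3 s.py
python3 -m pendant '[[[0,0,0,0.0005,0.0019,0,0]]]' >/dev/null; python3 s.py
python3 -m pendant '[[[0,0,0,0,0,0,0],[0,0,0,0,0,0,0]]]' >/dev/null; python3 s.py
```

```text
LOC [0.0514736  0.07248029] 0.08894402166246726 F [-1.13376368  1.1129051 ] 4.730593266451718 15.5
LOC [0.051467   0.07312304] 0.0889479920681985 F [-0.83204832 -0.59741078] 5.360510325987494 15.625
LOC [0.05144197 0.07342082] 0.08890988979245104 F [-0.28220259 -0.56298022] 5.42316320075322 15.75
LOC [0.0514783  0.07373059] 0.08892494055115446 F [-1.10862755 -0.61195976] 5.410081315691338 15.875
LOC [0.05146912 0.07373166] 0.08890487698145569 F [-1.50060993  0.05151849] 5.504038309717134 16.125
```

```bash
python3 -m pendant '[[[0,0,0,0.0005,0.0019,0,0],[0,0,0,0,0,0,0]]]' >/dev/null; python3 s.py;python3 s.py
python3 -m pendant '[[[0,0,0,0.0005,0.0019,0,0],[0,0,0,0,0,0,0]]]' >/dev/null; python3 s.py
python3 -c "
from h import *
import pickle
d=grab('top');cv2.imwrite('pics/t4.png',cv2.resize(d['frame'][170:270,230:400],None,fx=4.5,fy=4.5,interpolation=cv2.INTER_CUBIC));pickle.dump(d,open('t4.pkl','wb'))
d=grab('side');cv2.imwrite('pics/s4.png',cv2.resize(d['frame'][180:310,250:420],None,fx=4.5,fy=4.5,interpolation=cv2.INTER_CUBIC));pickle.dump(d,open('s4.pkl','wb'))"; python3 s.py
```

```text
LOC [0.05147917 0.0740583 ] 0.08891867118499402 F [-0.90383998 -0.919939  ] 5.239359383142078 16.375
LOC [0.05147917 0.0740583 ] 0.08891867118499402 F [-0.90383998 -0.919939  ] 5.239359383142078 16.375
LOC [0.05147793 0.074465  ] 0.08893270955785995 F [-0.64514969 -1.13570278] 5.717008634163305 16.625
LOC [0.05147457 0.07444534] 0.08889856965092935 F [-0.91996896 -2.41932022] 5.598203678800964 16.725
```

View pics/s4.png

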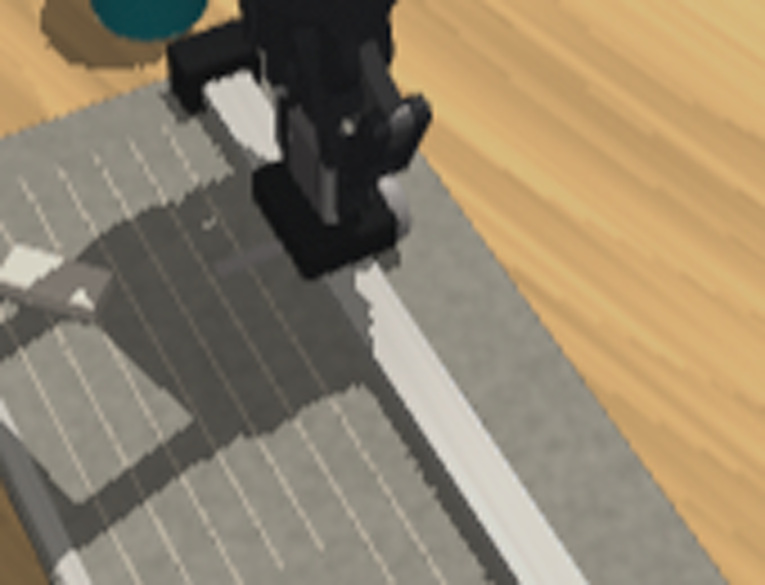

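Side view: the fingers hold the grip, and the block's near-left and far-left corners are near crop (303,275) and (256,172). The clip tab, at crop (245,258), leads to the middle of the block.

```bash
python3 -m pendant '[[[0,0,0,-0.0003,-0.0010,0,0],[0,0,0,0,0,0,0],[0,0,0,0,0,0,0],[0,0,0,0,0,0,0]]]' ; python3 s.py
python3 - <<'E'
from c import *
w=pickle.load(open('s4.pkl','rb'));f=lambda u,v,z:R.T@(ray(w,(250+u/4.5,180+v/4.5),z)[:2]-o)
print('block top far-left',f(256,172,.062),'near-left bottom',f(306,277,.040),'tab tip',f(222,268,.037),'tab',f(262,250,.037))
for i in range(4):
    imaging.grab_frame('top');s=manip.state();print(R.T@s['contact_force'][:2],(R.T@(s['tool_pos'][:2]-o))[1],s['gripper_width'])
E
```

```text
time: 17.23
tool_pos: [0.6379, 0.0732, 0.0889]
tool_rot: [0.001, 0.796, 0.606, 0.001]
contact_force: [-0.2, -0.1, 4.8]
gripper_width: 0.412
LOC [0.05145816 0.07440738] 0.0889114902851672 F [-0.11612301 -0.14327489] 4.783490638041694 17.225
block top far-left [0.03047734 0.09877882] near-left bottom [0.03152248 0.05280723] tab tip [0.00231575 0.07580048] tab [0.0220846  0.07695011]
[-0.39476298 -0.04453154] 0.07441392991770185 0.4108768029036518
[-1.64951086 -0.57885051] 0.0744288406174208 0.40842817846924323
[-0.68140754 -1.47010273] 0.07441183471081052 0.4150182267516112
[-0.91273926 -0.77010742] 0.07442526189191982 0.40788512761477713
```

View pics/t4.png

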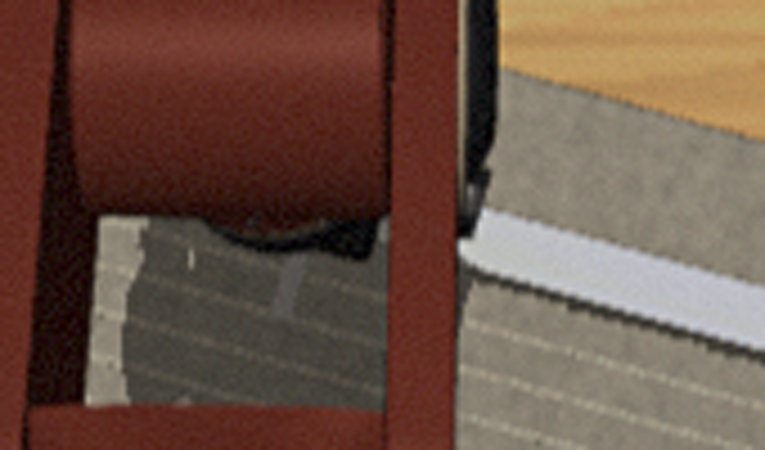

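The top view is mostly blocked by the arm. The side view puts the block's middle at y = 0.0758 and the tab at 0.0758 to 0.077. The force along the rail is about -0.6 N, within the friction, so the carriage is seated.

```bash
python3 -c "
from plant import manip
print(manip.job_done())"
```

```text
the job is handed in; nothing more can be done
None
```

The trimmer is ready for the blade change and I handed the job in at about 17.5 s of robot time; no verdict was reported.

- **Key:** I twisted it clockwise to its stop. At a tool turn of 1.17 rad the torque rose sharply to about 2 N m. I then opened the fingers, and the wrist picture showed the bar back at rest.
- **Carriage:** I pinched it by its grip and slid it about 143 mm along the rail. The resistance rose to about 7 N at the ridge, then turned into a slight pull (about +1 N), and I stopped there, still gripping it.
- **Last checks:** The force along the rail is about -0.6 N, within the friction. The side view puts the block's middle at y = 0.0758 m and the clip tab at 0.0758–0.077 m. The tool reads 0.0744 m, against an earlier camera estimate of 0.073 m for the notch, so these disagree by 1–3 mm. I went by the force.
- **Not fully checked:** The arm hid the clip in the last top view, so the force and the side view are the only confirmation that the carriage is seated. I did not take a final picture of the cup, bottle, jar and eraser, but nothing was moved near them.

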